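# Hang the lugged basket in the bayonet drip stand

## Robot

A 6-joint arm with a two-finger parallel gripper is mounted at the origin on a cart in front of the work surface, level with it; the furniture and walls round the work are solid. World frame = base frame: x ahead of the robot, y to its left, z up, the work surface at z = 0. Lengths are in mm, angles in rad, forces in N, time in s.
With the tool pointing down it reaches from about 350 to 875 mm from the base axis. Payload 4.2 kg.
Tool frame: the origin (TCP) lies between the finger pads; the fingertips stand 17 mm ahead of it and the grasp point (between the pads) lies 2 mm behind it (nose_length is the distance from the TCP to the fingertips, in mm); z points along the fingers, y is the direction in which the jaws open and shut (so a half turn about z gives the same grasp; the last joint's range is limited). The gripper opens to 85 mm and grips with 20 to 120 N. Pads are 22 mm wide; open, the fingers measure 114 mm over their backs; the gripper's body (76 mm by 85 mm) begins 54 mm behind the grasp point. The pads swing forward as they close: fully open they stand 13 mm farther back than shut.
Start: joints at [1.442, 0.385, 0.008, 0, -1.194, -0.259], TCP at [236.312, 578.581, 248.312] pointing down, gripper open.
Joint ranges: [-3.14, 3.14], [-1.21, 2.06], [-1.07, 1.41], [-3.16, 2.05], [-2.99, -0.16], [-3.1, 3.1]. Speed limits (rad/s): [2.79, 2.79, 3.14, 3.14, 3.14, 3.14].

## Interface

Orientations are given as a unit quaternion [x, y, z, w].
In Python, from bench import * gives the robot as it stands.
- The arm moves only by the tool jog_arm, never from a script. Its argument "increments" is a list of rows, each a list of 4 numbers: the shift along the tool's x, y, z in m, then the turn about the tool's z in degrees. A call has 1 to 10 rows; each row is the pose to reach, as a shift and turn from the pose measured when the call began, along the tool's axes at that moment; what a row does not reach only later rows make up. A row lasts 1/8 s, in which the tool goes at most 62.5 mm and 10.7 degrees, less where a joint would pass 70% of its speed; a pose out of reach is approached as far as the arm can. A call with a gripper value outside its range is refused whole. "hand" is the gripper's target within -1 to 1 (fully open at 1, half-way at 0, shut at -1), set as the call begins (left out, the last holds). The fingers move at their own pace and stop on an object; the grip force is fixed at half the most. Time passes only in rows, so rows that repeat a pose let the fingers close. It gives the time, the measured TCP pose, the force and the opening at its end, in the units of the state.
- read_state(): the state, without advancing time (a new reading comes with each control period).
- get_image(name): name is "scene" or "top" or "wrist"; returns the picture (480x640x3 uint8, red, green, blue); there is no depth.
- calibration(name): a dict with "fx", "fy", "cx", "cy" (pixels), "position" and "rotation" of the camera in the world; the wrist camera has in their place "hand_eye" (4x4, takes a point from camera to tool coordinates, whose origin is the TCP and whose axes are the flange's). Camera axes: x right, y up, looking along -z (the intrinsics and any distortion apply to the point x, -y, -z); pixel columns grow to the right and rows downward; lengths in mm; the calibration is good to about 2 mm. A picture is of the moment at which its call begins: read the wrist's pose just before it. calibration takes no time and is no camera call.
- job_done(): hands the job in, once; it reports no verdict.
The state is a dict: "clock": time; "joints": joint angles; "joint_vel": joint speeds; "joint_efforts": joint torques, N m; "position": TCP position; "ee_rot": TCP orientation; "contact_force": force on the tool from outside, world axes, zero at the start; "wrist_torque": the same for the moment, N m; "gripper_width": finger opening in mm.
Only numpy, scipy, OpenCV 4.12 (cv2) and the standard library are available. Lean on these libraries where they do the work, as an engineer would, in place of code of your own. Each camera call takes 0.05 s, during which the arm holds its last target.

## Task

Hang the wire basket that has the two side lugs in the ring of the drip stand: lower its lugs onto the ring beside the two hooks, turn it clockwise under the hooks until both lugs drop fully home into the locking notches, and let go. Leave the plain basket and the other things on the bench where they stand.

Things in the scene. Friction and masses are not known exactly. Their poses are not given: they have to be found in the camera images.
- basket: Round steel wire basket, 86 mm across, 62 mm deep, 0.3 kg, with two straight steel lugs pointing out along its +x and -x, each 10 mm wide, 8 mm thick, to 70 mm from the axis, underside 50 mm above the basket's underside. The two sides are alike. Holds three pale plugs fixed in it. Origin: centre of the underside; z up. Starts upright on the bench.
- basket_grip (a point): Middle of the basket's bail handle, 108 mm above its underside, on its axis: a straight flat-sided grey bar 12 mm wide (along the basket's x), 70 mm long (along y), 14 mm tall, with a wire leg at either end. Take the basket here, from above. Same axes as the basket.
- plain_basket: A bystander: a wire basket of the same size with the same handle and three plugs, but without lugs; it does not lock in the stand. Origin: centre of the underside; z up.
- stand: Fixed drip stand: a level aluminium ring on four legs (feet to 102 mm from the axis) over a fixed steel bowl (rim 63 mm high). Two alike bayonet hooks sit on the ring, around its +x and -x. Origin: on the ring's axis at bench height; z up. Hung fully home, the basket's underside is 70 mm above the bench, its x in line with the stand's x, either way round.
- stand_track (a point): Centre of the ring, level with its flat upper face (the track), 130 mm above the bench; inner radius 52, outer 76 mm. Axes as the stand. Away from the hooks the track is open from above: set the lugs down about 45 degrees counterclockwise (seen from above) of the hooks, so basket x at +45 degrees to stand x, or a half turn from that; then turn 45 degrees clockwise.
- stand_notch (a point): Middle of the locking notch at +x, 64 mm from the axis, on its floor, 10 mm below the track; another at -x. It reaches 14 degrees either way round the ring. A roof covers it from 22 degrees counterclockwise (open end) to 26 clockwise, underside 20 mm above the track, top 157 mm above the bench; a stop post fills 14 to 26 degrees clockwise. Axes as the stand.
- beaker: Clear glass beaker, 74 mm across, 87 mm tall, a bystander. Origin: centre of the underside.
- insert_a: Small white blown-glass insert standing on its foot, 22 mm across, 61 mm tall, a bystander. Origin: centre of the underside.
- mug: Green and white mug with a handle, 86 x 121 mm, 99 mm tall, a bystander. Origin: under its middle.

How it is judged (in metres and radians):
On the way:
1. the lugged basket hangs inside the ring with its lugs down at the track, not yet in the notches (horizontal distance between basket and stand below 0.02 m and z of basket in the frame of stand between 0.075 and 0.092 m), for 0.1 s.
At the end, for the whole second after the job is handed in: The lugged basket hangs at rest and let go in the stand with both lugs in the notches: its underside 64 to 74.5 mm above the bench (70 when fully home), its axis within 16 mm of the ring's, its lugs within 15 degrees of the notch line, within 10 degrees of upright (horizontal distance between basket and stand below 0.016 m and z of basket in the frame of stand between 0.064 and 0.0745 m and angle between the x axis of basket and the x axis of stand, either way round below 0.26 rad and angle between basket's own z axis and vertical below 0.17 rad and linear speed of basket below 0.02 m/s); the robot touches nothing.
It fails at once if the plain basket was moved by more than 40 mm or tipped (distance of plain_basket from where it was at the start of the episode above 0.04 m or angle between plain_basket's own z axis and vertical above 0.5 rad).
It fails at once if the beaker was moved by more than 40 mm or tipped (distance of beaker from where it was at the start of the episode above 0.04 m or angle between beaker's own z axis and vertical above 0.5 rad).
It fails at once if the glass insert was moved by more than 40 mm or tipped (distance of insert_a from where it was at the start of the episode above 0.04 m or angle between insert_a's own z axis and vertical above 0.5 rad).
It fails at once if the mug was moved by more than 40 mm or tipped (distance of mug from where it was at the start of the episode above 0.04 m or angle between mug's own z axis and vertical above 0.5 rad).
It also fails if it takes over 38 s, if anything falls off the work surface, if the arm or the gripper's body presses on something with over 40 N, if the wrist force passes 120 N, or if a joint passes its speed limit or range.

## Working session

There is one attempt and no reset: what is moved stays moved. The work goes in short steps, Python scripts to look and compute and a tool call to move; the robot and the scene stay as the last step left them, time stands still between calls to the robot, and variables do not carry over. Pictures are saved under pics/ and viewed, and the job is handed in when it is done.

Besides the shell and the picture viewer there is one more tool, called after "Call:" by a JSON object that holds its "method" and its "body". jog_arm: Moves the arm, as the interface text tells. Its arguments: {"type":"object","properties":{"increments":{"type":"array"},"hand":{"type":"number"}},"required":["increments"]}

```bash
ls; mkdir -p pics; python3 - <<'E'
from bench import *
import cv2
s=read_state();print(s)
for n in ["scene","top","wrist"]:
    im=get_image(n);cv2.imwrite(f"pics/{n}0.png",im[:,:,::-1]);print(n,calibration(n))
E
```

```text
pics
{'clock': 0.0, 'joints': array([ 1.44161992e+00,  3.85518390e-01,  6.62821503e-03, -5.05712636e-04,
       -1.19402241e+00, -2.58621379e-01]), 'joint_vel': array([ 0.00102249,  0.00061725, -0.00025032, -0.00061358, -0.00011037,
        0.00147832]), 'joint_efforts': array([-1.36048733e-03, -3.92286301e+01,  1.88397181e+01,  4.18610215e+00,
       -4.68559083e-03, -6.92123393e-06]), 'position': array([236.10283818, 578.08722526, 247.24453687]), 'ee_rot': array([ 9.81241878e-01, -1.92777595e-01, -1.66092377e-04,  1.07111565e-03]), 'contact_force': array([0.27672541, 0.45139423, 0.43902871]), 'wrist_torque': array([-0.05007528,  0.01228719,  0.02241448]), 'gripper_width': 85.34694687266422}
scene {'fx': 475.49050442324346, 'fy': 475.49050442324346, 'cx': 324.75284214711695, 'cy': 228.9595466744194, 'position': array([ -45.4287906 , -799.87610269,  641.70490995]), 'rotation': array([ 0.47549173, -0.15956464, -0.28442906,  0.8170354 ])}
top {'fx': 520.5460251272539, 'fy': 520.5460251272539, 'cx': 313.4056213626029, 'cy': 247.7332132651918, 'position': array([ 375.78658661,  -43.90297537, 1471.11002567]), 'rotation': array([ 0.04105479, -0.04221728, -0.69682963,  0.71481513])}
wrist {'fx': 351.12008289775116, 'fy': 351.12008289775116, 'cx': 319.2098898404653, 'cy': 239.82086481805413, 'hand_eye': array([[-7.59743492e-04,  9.53769255e-01,  3.00538900e-01,
         7.68494491e+01],
       [ 9.99999668e-01,  8.13041612e-04, -5.22756062e-05,
        -2.18192074e-03],
       [-2.94209498e-04,  3.00538761e-01, -9.53769556e-01,
        -1.26778503e+02],
       [ 0.00000000e+00,  0.00000000e+00,  0.00000000e+00,
         1.00000000e+00]])}
```

View pics/scene0.png

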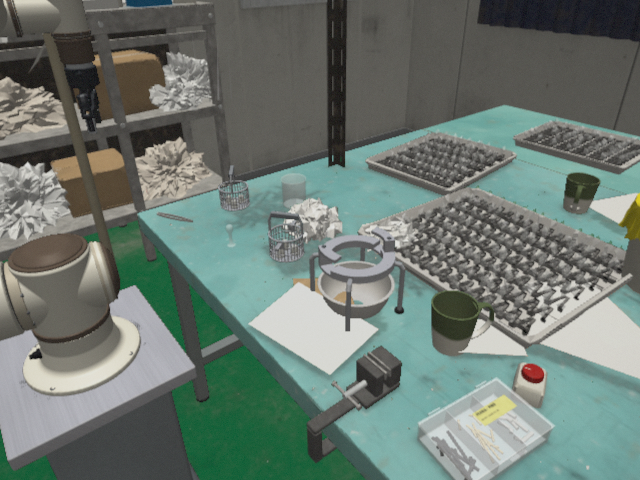

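View pics/top0.png

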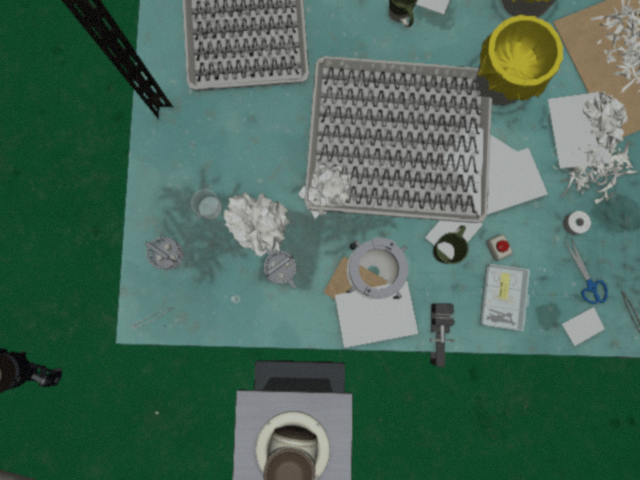

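View pics/wrist0.png

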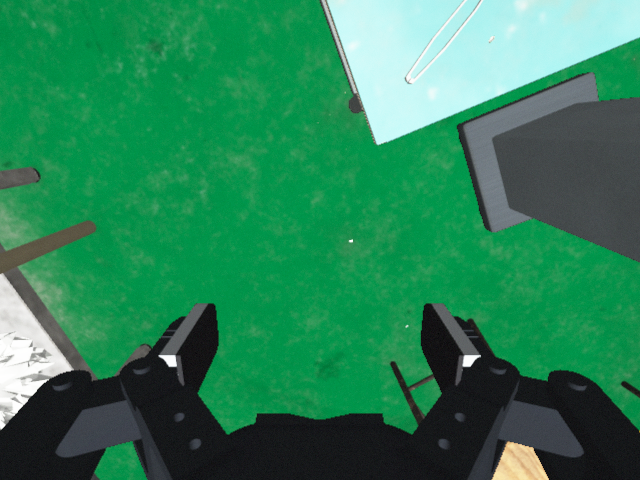

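Top view: baskets at about (165,252) and (280,267), stand ring at (377,268). I'll zoom in to see which basket has lugs.

```bash
cat > h.py <<'E'
from bench import *
import numpy as np, cv2
from scipy.spatial.transform import Rotation as R
def ray(n,uv,st=None):
    c=calibration(n); u,v=uv
    d=np.array([(u-c['cx'])/c['fx'],-(v-c['cy'])/c['fy'],-1.0])
    if n=='wrist':
        H=c['hand_eye'];Rt=R.from_quat(st['ee_rot']).as_matrix()
        return st['position']+Rt@H[:3,3], Rt@H[:3,:3]@d
    return c['position'], R.from_quat(c['rotation']).as_matrix()@d
def on(n,uv,z,st=None):
    p,d=ray(n,uv,st); return p+d*(z-p[2])/d[2]
def proj(n,P,st=None):
    c=calibration(n)
    if n=='wrist':
        H=c['hand_eye'];Rt=R.from_quat(st['ee_rot']).as_matrix()
        q=H[:3,:3].T@(Rt.T@(np.array(P)-st['position'])-H[:3,3])
    else: q=R.from_quat(c['rotation']).as_matrix().T@(np.array(P)-c['position'])
    return np.array([c['cx']+c['fx']*q[0]/-q[2], c['cy']+c['fy']*q[1]/q[2]])
E
python3 - <<'E'
from h import *
t=cv2.imread('pics/top0.png');s=cv2.imread('pics/scene0.png')
a=cv2.resize(t[210:330,130:430],None,fx=2.66,fy=2.66,interpolation=cv2.INTER_CUBIC)
b=cv2.resize(s[155:335,205:425],None,fx=3.3,fy=3.3,interpolation=cv2.INTER_CUBIC)
cv2.imwrite('pics/za.png',a);cv2.imwrite('pics/zb.png',b)
print(on('top',(165,252),108),on('top',(280,267),108),on('top',(377,268),130))
E
```

```text
[515.83954297 346.08810709 108.        ] [484.00884364  42.26934867 108.        ] [ 486.07393074 -209.66895713  130.        ]
```

View pics/za.png

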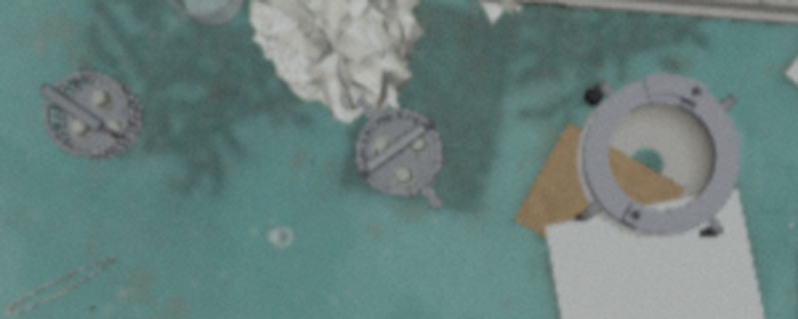

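View pics/zb.png

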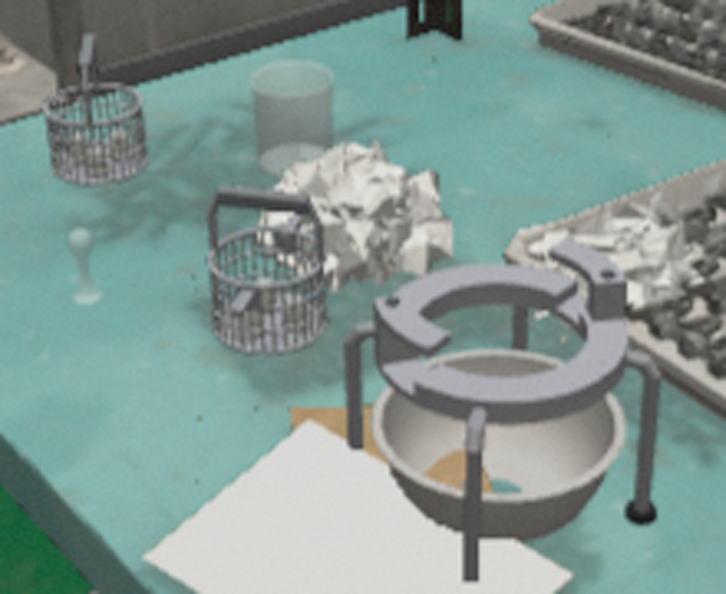

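The basket at top (280,267) has a lug (the near one shows in both views), and the far-left one is plain. Next I'll estimate its yaw and plan a wrist close-up of the stand.

```bash
python3 - <<'E'
from h import *
f=lambda x,y:(130+x/2.66-.3,210+y/2.66-.3)
a=on('top',f(370,172),112);b=on('top',f(435,125),112);d=b-a
print(a,b,np.hypot(*d[:2]),np.degrees(np.arctan2(d[1],d[0])),(a+b)/2)
c=on('top',f(435,203),54);print('lug',c)
for p in [(697,92),(633,213)]: print('bolt',on('top',f(*p),157))
print('ring c',on('top',f(660,153),130))
st=read_state();Rt=R.from_quat(st['ee_rot']).as_matrix();print(Rt)
for T in [(486,-210,330)]: print(Rt.T@(np.array(T)-st['position']))
E
```

```text
[463.67049354  70.63555735 112.        ] [511.67589925   8.20577052 112.        ] 78.75276033470989 -52.44150379344346 [487.6731964   39.42066394 112.        ]
lug [437.43431623   8.03966442  54.        ]
bolt [ 545.31536032 -243.16532248  157.        ]
bolt [ 428.27222677 -183.43002975  157.        ]
ring c [ 488.15150413 -211.76655243  130.        ]
[[ 9.25703164e-01 -3.78250399e-01 -5.36182407e-04]
 [-3.78250765e-01 -9.25701819e-01 -1.58148499e-03]
 [ 1.01852298e-04  1.66679706e-03 -9.99998606e-01]]
[529.43169645 635.29636484 -81.41268282]
```

Call:
{"method": "jog_arm", "body": {"increments": [[0.038,0.045,-0.02,3],[0.076,0.09,-0.04,6],[0.114,0.136,-0.06,9],[0.152,0.18,-0.08,12],[0.19,0.226,-0.08,15],[0.228,0.272,-0.08,18],[0.266,0.318,-0.08,21],[0.304,0.363,-0.08,24],[0.342,0.408,-0.08,27],[0.38,0.454,-0.08,30]], "hand": 1}}

```text
clock: 1.4
position: [416.3, 12.4, 328.4]
ee_rot: [0.898, -0.441, 0.0, 0.0]
contact_force: [0.7, 1.3, 0.4]
gripper_width: 85.5
```

```bash
python3 - <<'E'
from h import *
st=read_state();im=get_image('wrist');cv2.imwrite('pics/w1.png',im[:,:,::-1]);np.savez('w1.npz',**st)
print(st['position'],st['joint_vel'].round(2),st['joints'].round(3))
Rt=R.from_quat(st['ee_rot']).as_matrix()
print((Rt.T@(np.array((486,-210,330))-st['position'])).round(0),np.degrees(np.arctan2(Rt[1,0],Rt[0,0])))
E
```

```text
[416.25784232  12.44478056 328.42940933] [-1.24  0.2   0.18  0.    0.01  0.81] [ 4.250e-01 -3.700e-02 -3.160e-01  1.000e-03 -1.292e+00  2.330e-01]
[219.  81.  -1.] -52.29833004457866
```

View pics/w1.png

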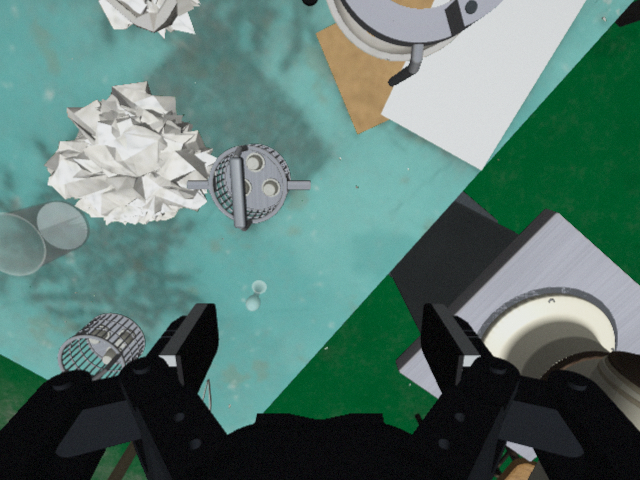

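Wrist view: lugged basket with lugs from (190,184) to (309,185), bar from (240,150) to (240,228), so it lines up with the tool axes. The stand is partly visible at top right. On to the stand.

Call:
{"method": "jog_arm", "body": {"increments": [[0.045,0.017,0,0],[0.09,0.033,0,0],[0.13,0.049,0,0],[0.175,0.065,0,0],[0.22,0.081,0,0],[0.22,0.081,0,0],[0.22,0.081,0,0]]}}

```text
clock: 2.33
position: [485.2, -216.8, 328.5]
ee_rot: [0.896, -0.445, -0.0, 0.002]
contact_force: [0.3, -0.0, -0.4]
gripper_width: 85.2
```

```bash
python3 - <<'E'
from h import *
st=read_state();im=get_image('wrist');cv2.imwrite('pics/w2.png',im[:,:,::-1]);np.savez('w2.npz',**st)
print(st['clock'],st['position'],st['joint_vel'].round(2),st['joints'].round(3))
s1=dict(np.load('w1.npz'))
a=on('wrist',(190,184),54,s1);b=on('wrist',(309,185),54,s1);d=b-a
print(a,b,np.hypot(*d[:2]),np.degrees(np.arctan2(d[1],d[0])),(a+b)/2)
a=on('wrist',(240,150),112,s1);b=on('wrist',(240,228),112,s1);d=b-a
print(a,b,np.hypot(*d[:2]),np.degrees(np.arctan2(d[1],d[0])),(a+b)/2)
E
```

```text
2.325 [ 485.17228769 -216.81157816  328.54744425] [ 0.02 -0.02 -0.    0.    0.    0.  ] [-0.113  0.176 -0.083  0.004 -1.314  0.761]
[543.52743053  88.51237515  54.        ] [435.36915354   6.49747191  54.        ] 135.73745701418997 -142.82746837410116 [489.44829203  47.50492353  54.        ]
[511.23518057  12.12293853 112.        ] [468.46274506  76.0325596  112.        ] 76.90202145563157 123.79298732402032 [489.84896281  44.07774906 112.        ]
```

View pics/w2.png

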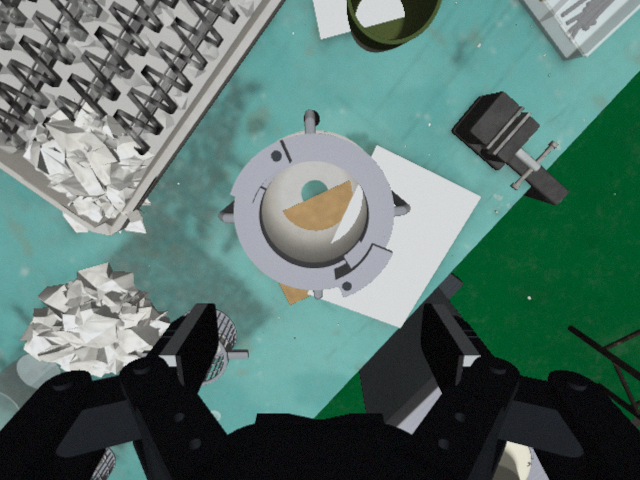

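The stand is clear: ring centred around (315,210), hooks at upper left and lower right, bolt heads at (276,156) and (347,286). Zooming in.

```bash
python3 - <<'E'
from h import *
t=cv2.imread('pics/w2.png')
a=cv2.resize(t[110:310,215:415],None,fx=3,fy=3,interpolation=cv2.INTER_CUBIC)
cv2.imwrite('pics/zc.png',a)
E
```

```text
(no output)
```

View pics/zc.png

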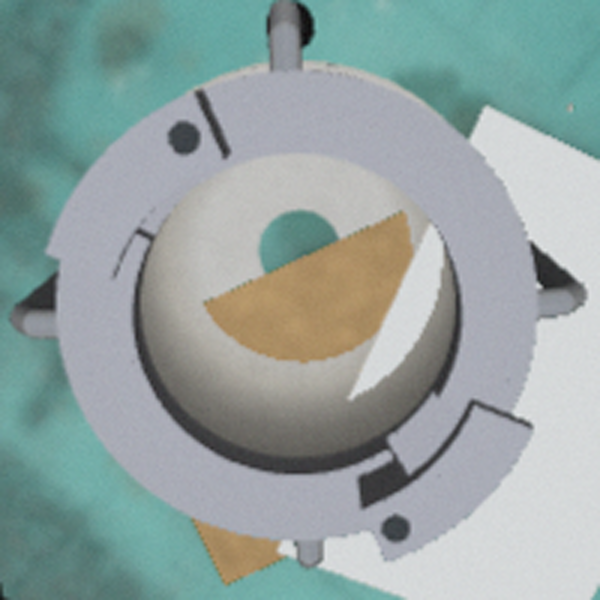

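```bash
python3 - <<'E'
from h import *
from scipy.optimize import least_squares
s=dict(np.load('w2.npz'));t=cv2.imread('pics/w2.png').astype(int)
g=lambda x,y:(215+(x+.5)/3-.5,110+(y+.5)/3-.5)
for p in [(300,110),(500,300),(100,350),(250,500)]:
    u,v=g(*p);print(t[int(v),int(u)])
pts=[]
c0=g(300,305)
c=cv2.GaussianBlur(t.astype(np.uint8),(3,3),0).astype(int)
lil=lambda q:(q[0]-q[1]>5)&(q[2]-q[1]>-4)&(q[1]>120)
inn=[];out=[]
for a in range(0,360,4):
    d=np.array([np.cos(np.radians(a)),np.sin(np.radians(a))])
    rr=np.arange(38,95,.25); m=[lil(c[int(round(c0[1]+r*d[1])),int(round(c0[0]+r*d[0]))]) for r in rr]
    m=np.array(m)
    # longest run
    best=(0,0,0);i=0
    while i<len(m):
        if m[i]:
            j=i
            while j<len(m) and m[j]: j+=1
            best=max(best,(j-i,i,j));i=j
        else:i+=1
    if best[0]<30: continue
    Pi=on('wrist',(c0[0]+rr[best[1]]*d[0],c0[1]+rr[best[1]]*d[1]),130,s)
    Po=on('wrist',(c0[0]+rr[best[2]-1]*d[0],c0[1]+rr[best[2]-1]*d[1]),130,s)
    inn.append(Pi[:2]);out.append(Po[:2])
for P,r0 in ((inn,52),(out,76)):
    P=np.array(P)
    f=lambda q:np.hypot(P[:,0]-q[0],P[:,1]-q[1])-q[2]
    o=least_squares(f,[485,-210,r0],loss='soft_l1',f_scale=1);print(len(P),o.x.round(1),np.median(abs(f(o.x))).round(2))
C=np.array(o.x[:2])
C=np.array([487,-211]) if abs(C-[486,-210]).max()>8 else C
for n,p,z in [('A cw out',(200,92),157),('A cw in',(228,157),157),('A ccw out',(48,255),157),('A bolt',(185,137),157),('B ccw in',(478,403),157),('B ccw out',(532,430),157),('B bolt',(396,528),157),('B cw out',(388,560),157)]:
    q=on('wrist',g(*p),z,s)[:2]-C
    print(n,np.hypot(*q).round(1),np.degrees(np.arctan2(q[1],q[0])).round(1))
E
```

```text
[184 171 171]
[181 171 166]
[182 173 170]
[181 170 169]
83 [ 487.8 -212.1   53.3] 1.24
83 [ 488.5 -211.    71.9] 3.29
A cw out 75.1 -34.1
A cw in 56.3 -35.4
A ccw out 73.7 16.2
A bolt 65.7 -27.0
B ccw in 58.8 -160.9
B ccw out 77.3 -163.1
B bolt 67.2 155.9
B cw out 76.0 150.5
```

Call:
{"method": "jog_arm", "body": {"increments": [[-0.041,-0.032,0,0],[-0.082,-0.065,0.02,0],[-0.123,-0.097,0.04,0],[-0.165,-0.13,0.06,0],[-0.206,-0.161,0.078,0],[-0.206,-0.161,0.078,0],[-0.206,-0.161,0.078,0]]}}

```text
clock: 3.25
position: [488.3, 45.4, 250.6]
ee_rot: [0.896, -0.443, 0.0, 0.002]
contact_force: [-0.4, 0.1, -0.0]
gripper_width: 85.2
```

```bash
python3 - <<'E'
from h import *
st=read_state();im=get_image('wrist');cv2.imwrite('pics/w3.png',im[:,:,::-1]);np.savez('w3.npz',**st)
print(st['clock'],st['position'],st['joint_vel'].round(2))
E
```

```text
3.25 [488.31103376  45.44208007 250.60475613] [-0.04 -0.    0.01  0.   -0.    0.  ]
```

View pics/w3.png

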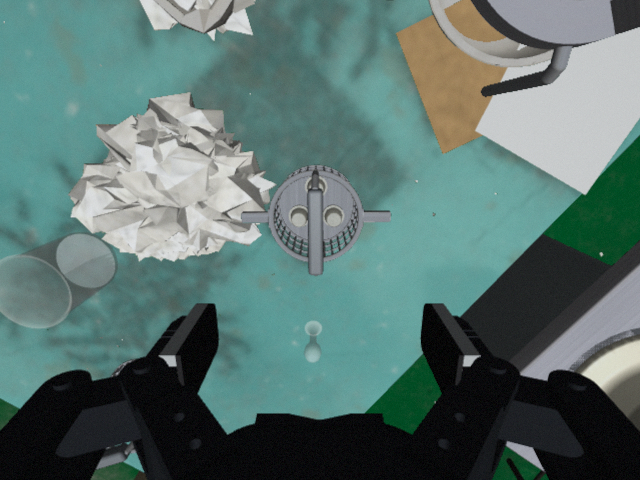

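```bash
python3 - <<'E'
from h import *
t=cv2.imread('pics/w3.png')
cv2.imwrite('pics/zd.png',cv2.resize(t[155:290,230:405],None,fx=4.4,fy=4.4,interpolation=cv2.INTER_CUBIC))
s1=dict(np.load('w3.npz'))
for a,b,z in [((241.5,217),(391.5,216),54),((315,188),(315.5,268),115)]:
    a=on('wrist',a,z,s1);b=on('wrist',b,z,s1);d=b-a
    print(a,b,np.hypot(*d[:2]),np.degrees(np.arctan2(d[1],d[0])),(a+b)/2)
E
```

```text
[545.21880967  91.13832651  54.        ] [432.92387044   4.43169805  54.        ] 141.8738622759512 -142.3270849852337 [489.07134006  47.78501228  54.        ]
[511.86445013  19.13092678 115.        ] [472.69908951  70.22890949 115.        ] 64.38112541290023 127.46928677356507 [492.28176982  44.67991813 115.        ]
```

View pics/zd.png

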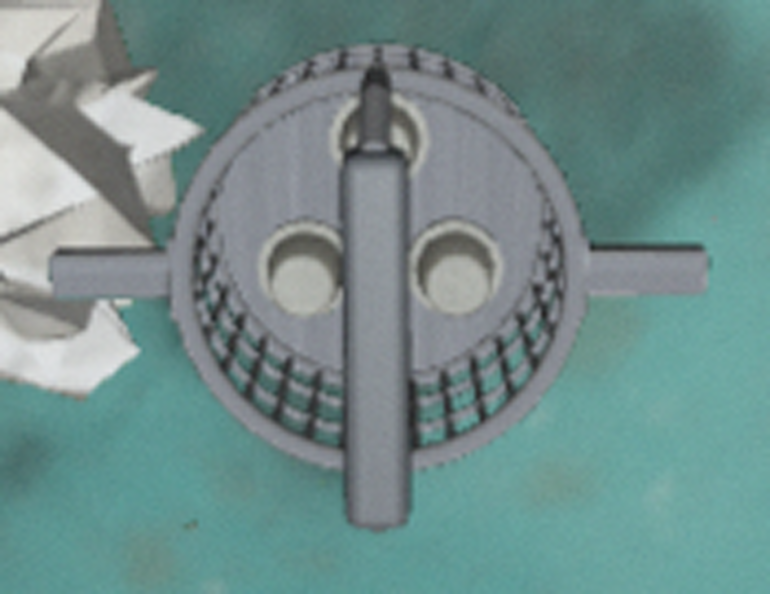

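Basket centre comes out at about (489.8, 47.2), from lugs 142 mm tip to tip and a bar of about 70 mm. Both match the given sizes. Descending to the bar.

Call:
{"method": "jog_arm", "body": {"increments": [[0,-0.002,0.04,0],[0,-0.002,0.08,0],[0,-0.002,0.115,0],[0,-0.002,0.135,0],[0,-0.002,0.145,0],[0,-0.002,0.145,0]]}}

```text
clock: 4.05
position: [490.3, 44.9, 105.9]
ee_rot: [0.896, -0.445, 0.001, 0.002]
contact_force: [0.6, 0.8, 0.2]
gripper_width: 85.5
```

Call:
{"method": "jog_arm", "body": {"increments": [[0,0,0,0],[0,0,0,0],[0,0,0,0],[0,0,0,0],[0,0,0,0],[0,0,0,0]], "hand": -1}}

```text
clock: 4.8
position: [490.7, 45.2, 106.1]
ee_rot: [0.896, -0.444, 0.001, 0.001]
contact_force: [0.3, 0.9, 1.1]
gripper_width: 10.8
```

Call:
{"method": "jog_arm", "body": {"increments": [[0,0,-0.015,0],[0,0,-0.045,0],[0,0,-0.085,0],[0,0,-0.125,0],[0,0,-0.16,0],[0,0,-0.18,0],[0,0,-0.18,0]]}}

```text
clock: 5.68
position: [490.4, 45.9, 286.5]
ee_rot: [0.896, -0.445, 0.001, 0.001]
contact_force: [-0.1, -0.2, -3.3]
gripper_width: 11.1
```

```bash
python3 - <<'E'
from h import *
st=read_state();im=get_image('wrist');cv2.imwrite('pics/w4.png',im[:,:,::-1]);np.savez('w4.npz',**st)
im=get_image('scene');cv2.imwrite('pics/s4.png',im[100:340,150:470,::-1])
print(st['clock'],st['position'],st['joint_vel'].round(2),st['gripper_width'],st['contact_force'])
Rt=R.from_quat(st['ee_rot']).as_matrix();print(np.degrees(np.arctan2(Rt[1,0],Rt[0,0])),Rt.T@(np.array([488.3,-213.5,286])-st['position']))
E
```

```text
5.675 [490.44765844  45.87478198 286.52971542] [-0.    0.03 -0.05 -0.02  0.01 -0.  ] 11.141798731866809 [-0.05332048 -0.24894158 -3.2966628 ]
-52.78430409956263 [205.25572022 158.58488447   1.04608721]
```

View pics/w4.png

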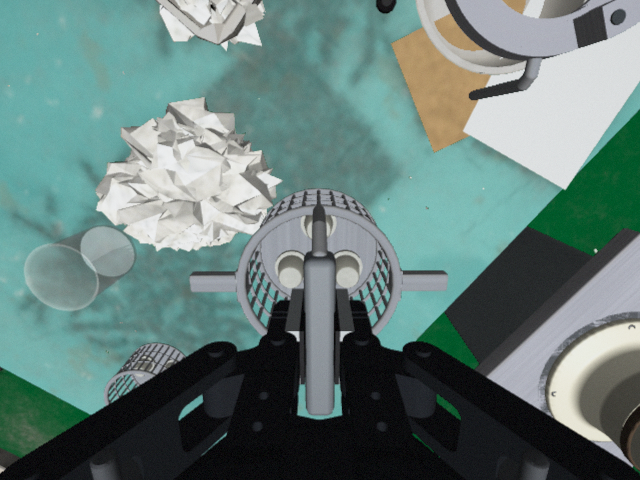

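View pics/s4.png

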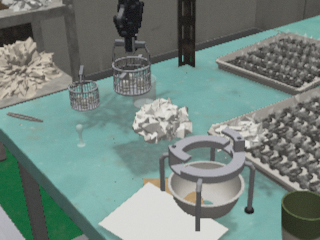

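```bash
python3 - <<'E'
from h import *
s1=dict(np.load('w4.npz'));Rt=R.from_quat(s1['ee_rot']).as_matrix();z0=s1['position'][2]
for a,b,z in [((190,282),(448,281),z0-50),((319.5,253),(319.5,413),z0+9)]:
    a=Rt.T@(on('wrist',a,z,s1)-s1['position']);b=Rt.T@(on('wrist',b,z,s1)-s1['position']);d=b-a
    print(a,b,np.hypot(*d[:2]),(a+b)/2, np.degrees(np.arctan2(d[1],d[0])))
E
```

```text
[ -3.03237897 -70.8749577   50.00618901] [-2.52662676 70.59941658 49.97938435] 141.47527827313644 [-2.77950287 -0.13777056 49.99278668] 89.79517602616053
[34.81676437  0.15334973 -8.90711947] [-35.74460346   0.11698339  -9.09547569] 70.56137720287518 [-0.46391955  0.13516656 -9.00129758] -179.97047056307196
```

Call:
{"method": "jog_arm", "body": {"increments": [[0.025,0.02,0,0],[0.065,0.05,0,0],[0.105,0.081,0,-1],[0.145,0.112,0,-2],[0.18,0.139,0,-2],[0.2,0.154,0,-2],[0.205,0.158,0,-2],[0.205,0.158,0,-2],[0.205,0.158,0,-2]]}}

```text
clock: 6.9
position: [487.4, -212.4, 284.7]
ee_rot: [0.904, -0.428, -0.001, 0.002]
contact_force: [0.5, 0.6, -3.0]
gripper_width: 11.1
```

```bash
python3 - <<'E'
from h import *
st=read_state();im=get_image('wrist');cv2.imwrite('pics/w5.png',im[:,:,::-1]);np.savez('w5.npz',**st)
im=get_image('top');cv2.imwrite('pics/t5.png',im[:,:,::-1])
print(st['clock'],st['position'],st['joint_vel'].round(2))
Rt=R.from_quat(st['ee_rot']).as_matrix();print(np.degrees(np.arctan2(Rt[1,0],Rt[0,0])))
E
```

```text
6.9 [ 487.35504954 -212.38224229  284.70438267] [ 0.01 -0.01  0.01  0.    0.    0.  ]
-50.73913848093284
```

View pics/w5.png

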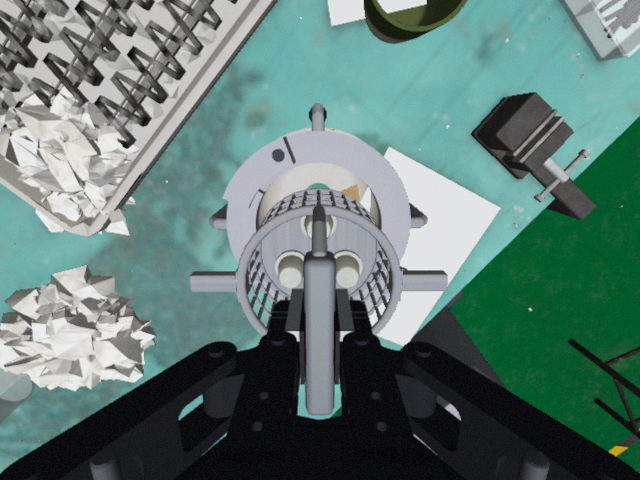

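Call:
{"method": "jog_arm", "body": {"increments": [[0.001,0,0.015,0],[0.001,0,0.03,0],[0.001,0,0.045,0],[0.001,0,0.06,0],[0.001,0,0.07,0],[0.001,0,0.07,0]]}}

```text
clock: 7.75
position: [487.5, -213.4, 214.1]
ee_rot: [0.904, -0.428, -0.002, 0.002]
contact_force: [0.1, 0.2, -2.2]
gripper_width: 10.9
```

```bash
python3 - <<'E'
from h import *
st=read_state();im=get_image('wrist');cv2.imwrite('pics/w6.png',im[:,:,::-1]);np.savez('w6.npz',**st)
im=get_image('scene');cv2.imwrite('pics/s6.png',cv2.resize(im[180:340,270:430,::-1],None,fx=3.7,fy=3.7,interpolation=cv2.INTER_CUBIC))
print(st['clock'],st['position'],st['contact_force'])
E
```

```text
7.75 [ 487.52880762 -213.37044977  214.13930199] [ 0.13144657  0.18048475 -2.2442127 ]
```

View pics/w6.png

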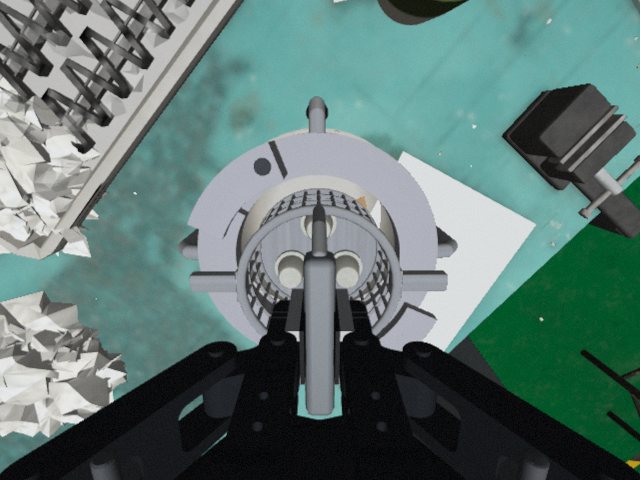

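View pics/s6.png

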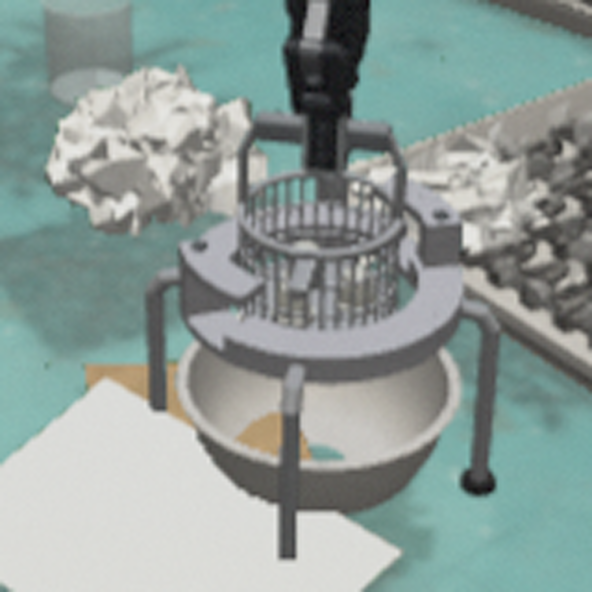

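Basket enters the ring concentrically with no contact. Lowering to the track.

Call:
{"method": "jog_arm", "body": {"increments": [[0,0,0.01,0],[0,0,0.02,0],[0,0,0.025,0],[0,0,0.026,0],[0,0,0.026,0],[0,0,0.027,0],[0,0,0.027,0]]}}

```text
clock: 8.72
position: [488.3, -213.6, 188.7]
ee_rot: [0.904, -0.428, -0.0, 0.002]
contact_force: [0.1, -0.6, -2.7]
gripper_width: 10.6
```

```bash
python3 - <<'E'
from h import *
st=read_state();im=get_image('wrist');cv2.imwrite('pics/w7.png',im[:,:,::-1]);np.savez('w7.npz',**st)
im=get_image('scene');cv2.imwrite('pics/s7.png',cv2.resize(im[180:340,270:430,::-1],None,fx=3.7,fy=3.7,interpolation=cv2.INTER_CUBIC))
print(st['clock'],st['position'],st['contact_force'],st['wrist_torque'])
E
```

```text
8.725 [ 488.34233108 -213.64785446  188.66543138] [ 0.11180064 -0.57830461 -2.67576963] [-0.01506913 -0.03767394 -0.02886868]
```

View pics/w7.png

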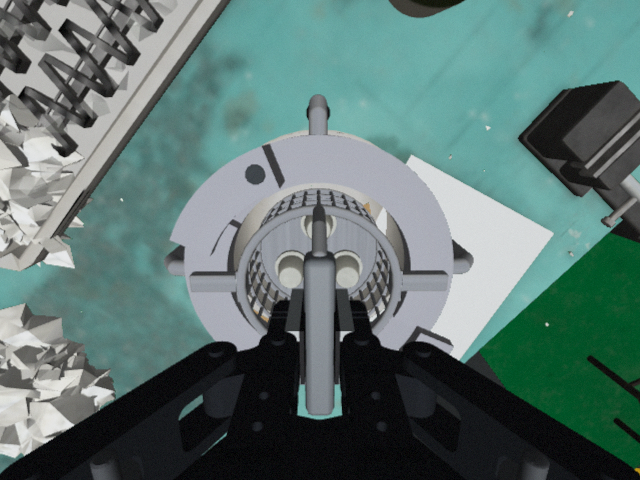

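View pics/s7.png

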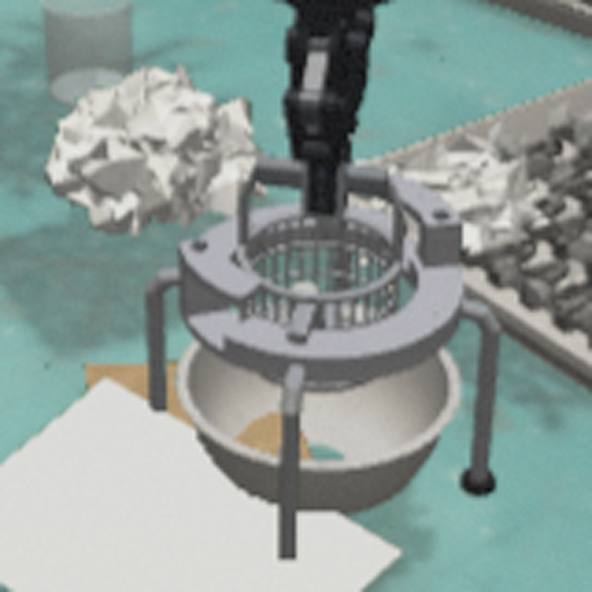

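Lugs sit just above the track at z≈82.7 mm, centred to about 1 mm. Turning 45° clockwise.

Call:
{"method": "jog_arm", "body": {"increments": [[0,0,0.001,3],[0,0,0.001,9],[0,0,0.001,15],[0,0.001,0.001,21],[0,0.001,0.001,27],[0,0.001,0.001,33],[0,0.001,0.001,39],[0,0.001,0.001,43],[0,0.001,0.001,45],[0,0.001,0.001,45]]}}

```text
clock: 10.07
position: [487.6, -214.3, 187.7]
ee_rot: [-0.671, 0.741, -0.001, -0.002]
contact_force: [0.8, -0.9, -3.5]
gripper_width: 10.9
```

```bash
python3 - <<'E'
from h import *
st=read_state();im=get_image('wrist');cv2.imwrite('pics/w8.png',im[:,:,::-1]);np.savez('w8.npz',**st)
im=get_image('scene');cv2.imwrite('pics/s8.png',cv2.resize(im[180:340,270:430,::-1],None,fx=3.7,fy=3.7,interpolation=cv2.INTER_CUBIC))
print(st['clock'],st['position'],st['contact_force'],st['wrist_torque'])
Rt=R.from_quat(st['ee_rot']).as_matrix();print(np.degrees(np.arctan2(Rt[1,0],Rt[0,0])))
E
```

```text
10.075 [ 487.59610772 -214.2988486   187.7269726 ] [ 0.77965818 -0.85777872 -3.45708374] [-0.00264669  0.02629275 -0.03407208]
-95.67749215554791
```

View pics/w8.png

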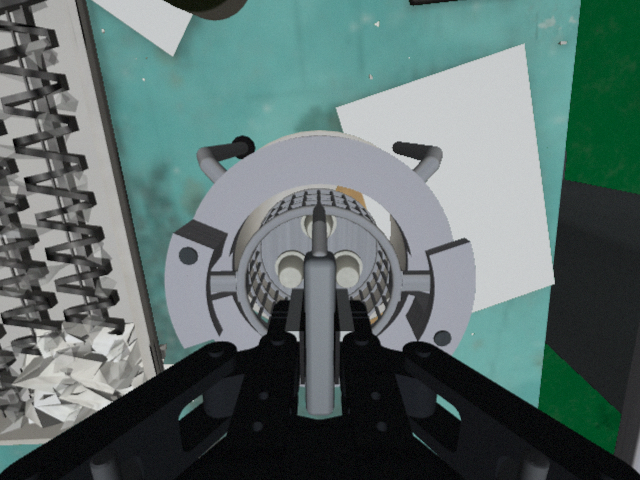

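View pics/s8.png

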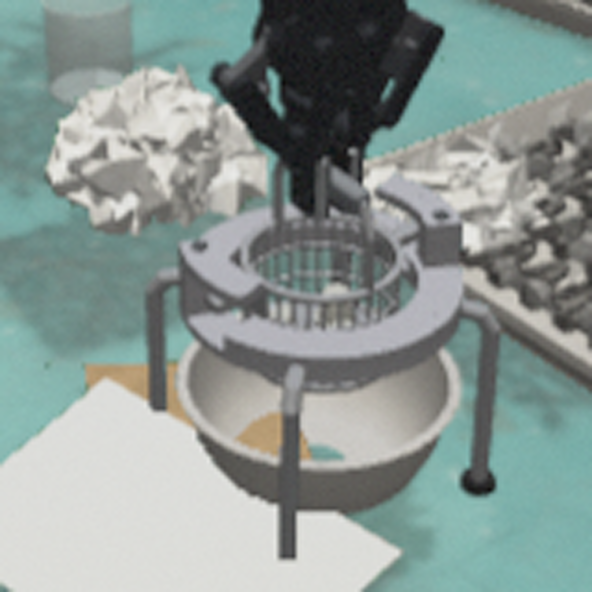

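Both lugs are under the roofs at the notch line with no contact force. Lowering into the notches.

Call:
{"method": "jog_arm", "body": {"increments": [[0,0,0.002,0],[0,0,0.004,0],[0,0,0.006,0],[0,0,0.008,0],[0,0,0.01,0],[0,0,0.011,0],[0,0,0.011,0]]}}

```text
clock: 11.05
position: [487.5, -214.3, 176.6]
ee_rot: [-0.671, 0.741, -0.001, -0.002]
contact_force: [-0.3, -0.1, -2.2]
gripper_width: 11.0
```

Call:
{"method": "jog_arm", "body": {"increments": [[0,0,0.0005,0],[0,0,0.001,0],[0,0,0.001,0]]}}

```text
clock: 11.42
position: [487.9, -214.4, 176.0]
ee_rot: [-0.671, 0.741, -0.001, -0.002]
contact_force: [0.2, 0.3, -1.8]
gripper_width: 11.0
```

```bash
python3 - <<'E'
from h import *
st=read_state();im=get_image('scene');cv2.imwrite('pics/s9.png',cv2.resize(im[180:340,270:430,::-1],None,fx=3.7,fy=3.7,interpolation=cv2.INTER_CUBIC))
print(st['clock'],st['position'],st['contact_force'],st['wrist_torque'])
E
```

```text
11.425 [ 487.87049525 -214.41186681  176.01218996] [ 0.19637288  0.30184262 -1.7990882 ] [ 0.04324735 -0.03501931 -0.00262055]
```

View pics/s9.png

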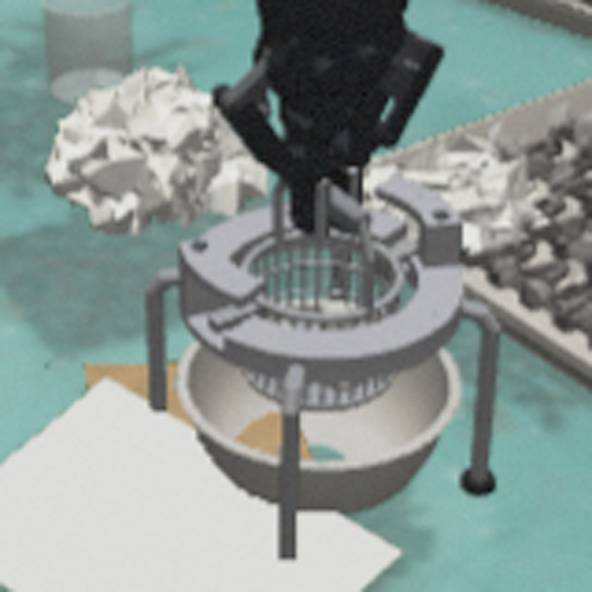

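Lug has visibly dropped into the notch. One more small press, then I'll release with a partial opening (keeping the fingers inside the hooks) and rise.

Call:
{"method": "jog_arm", "body": {"increments": [[0,0,0.0007,0],[0,0,0.001,0],[0,0,0.001,0]]}}

```text
clock: 11.85
position: [487.9, -214.5, 175.9]
ee_rot: [-0.671, 0.741, -0.002, -0.002]
contact_force: [-2.7, 1.9, 5.3]
gripper_width: 10.8
```

Call:
{"method": "jog_arm", "body": {"increments": [[0,0,0,0],[0,0,0,0],[0,0,0,0],[0,0,0,0]], "hand": -0.4}}

```text
clock: 12.35
position: [488.0, -214.5, 175.8]
ee_rot: [-0.671, 0.741, -0.001, -0.002]
contact_force: [0.3, -1.2, 0.8]
gripper_width: 25.6
```

Contact force rose to +5 N on the notch floor, then the release was clean. Rising.

Call:
{"method": "jog_arm", "body": {"increments": [[0,0,-0.01,0],[0,0,-0.03,0],[0,0,-0.06,0],[0,0,-0.1,0],[0,0,-0.14,0],[0,0,-0.14,0]]}}

```text
clock: 13.1
position: [489.6, -214.4, 320.4]
ee_rot: [-0.672, 0.741, -0.005, 0.001]
contact_force: [-0.4, 0.4, 0.1]
gripper_width: 25.8
```

```bash
python3 - <<'E'
from h import *
st=read_state();im=get_image('wrist');cv2.imwrite('pics/w10.png',im[:,:,::-1]);np.savez('w10.npz',**st)
im=get_image('scene');cv2.imwrite('pics/s10.png',cv2.resize(im[160:340,205:425,::-1],None,fx=3.3,fy=3.3,interpolation=cv2.INTER_CUBIC))
print(st['clock'],st['position'],st['contact_force'])
E
```

```text
13.1 [ 489.60311255 -214.42120633  320.4228236 ] [-0.36056338  0.35607465  0.05773531]
```

View pics/w10.png

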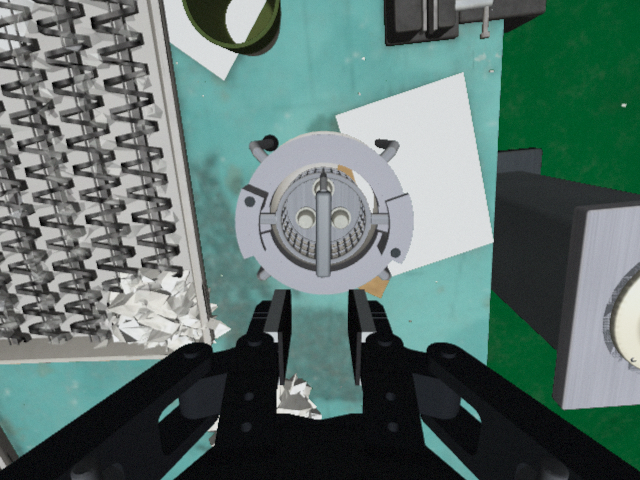

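View pics/s10.png

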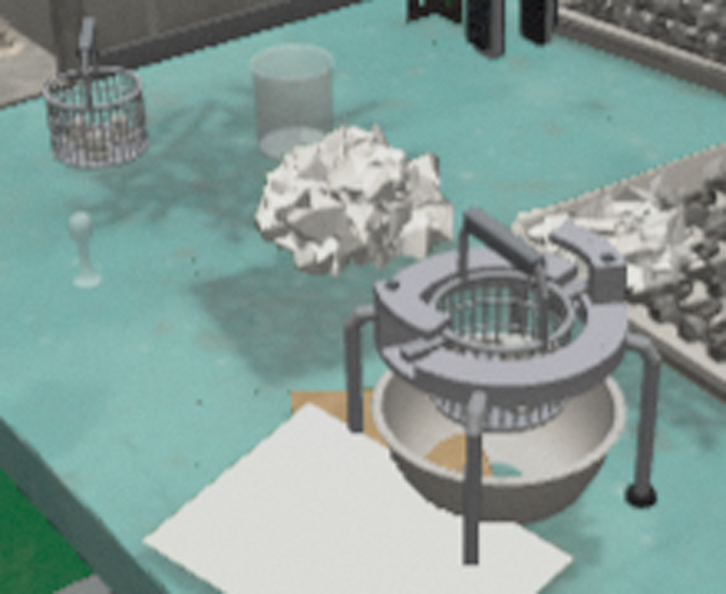

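```bash
python3 - <<'E'
from h import *
s=dict(np.load('w10.npz'))
a=on('wrist',(323,192.5),185,s);b=on('wrist',(323,276.5),185,s);d=b-a
print(np.hypot(*d[:2]),np.degrees(np.arctan2(d[1],d[0]))-90,(a+b)/2)
p=on('wrist',(250,201),157,s);q=on('wrist',(396,252),157,s);print('bolts mid',(p+q)/2, np.degrees(np.arctan2(*(p-q)[1::-1])))
# scene view: bar ends (z10 px)
for P in [(466,213),(541,264)]: print(on('scene',(205+P[0]/3.3,160+P[1]/3.3),185))
print(a,b)
E
```

```text
68.2739006405981 -5.4847161843123615 [ 488.05027618 -212.46920094  185.        ]
bolts mid [ 486.79080986 -212.09873908  157.        ] -25.388480591905594
[ 486.31051148 -181.96923247  185.        ]
[ 481.08634156 -253.21898706  185.        ]
[ 484.78745882 -246.44986309  185.        ] [ 491.31309355 -178.48853879  185.        ]
```

Bar yaw −5.5° against stand −5.4°, and the axes agree to about 1.3 mm. Handing in.

```bash
python3 -c "
from bench import *
print(read_state()['clock']);print(job_done())"
```

```text
13.2
the job is handed in; nothing more can be done
None
```

The lugged basket is hanging in the stand with both lugs in the locking notches, released, and the job was handed in at about 13.2 s. I took it by the bail, held it with the lugs about 2–3 mm above the track at +45°, turned it 45° clockwise and lowered it about 12 mm into the notches. No verdict was reported.

**Last checks:**
- **Alignment:** the basket's axis is about 1.3 mm from the ring's, and its lugs are within about 0.1° of the notch line. The stand's own yaw is only known to about 1.5°.
- **Seating:** the tool came to rest where the basket's underside should be about 70 mm above the bench. The wrist force rose by about 7 N as it touched the notch floor, and the pictures show a lug down in its notch.
- **Release:** the gripper is open and 145 mm clear, with no contact force.
- **Bystanders:** the plain basket, beaker and insert look unmoved in the last scene picture. The mug was partly visible in the last wrist picture and was never approached.

**Disagreement:** single-view estimates of the bar's ends differed by a few millimetres between the scene and wrist cameras (up to about 8 mm at one end). The seated height therefore rests on the tool height and the contact force, not on the images.

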